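Hold a flask down in the sprung cradle of a vortex mixer

TASK

Mix the larger of the two stoppered round flasks: first wake the vortex mixer with a full push of the round button on its sloping front panel, then take that flask by the neck out of its cork ring, bring it upright to the mixer and press it straight down into the sprung ring cradle on top until the cradle is all the way down. Keep the smaller flask undisturbed, do not tip the larger one or ram the glass hard, and finish while still holding the flask by its neck and keeping the cradle pressed down.

Things in the scene. Friction and masses are not known exactly. Their poses are not given: they have to be found in the camera images.
- mixer: vortex mixer, fixed: white housing 166 mm deep (x), 120 wide (y). Origin on the bench under its middle, z up; turned up to 0.3 rad. Deck at z 85 mm; ahead of x = -5 mm a panel slopes down 15 degrees to its -x (robot) side, 64 mm high at the front. On the panel the start button (x -48, y +26) and a fixed speed knob (x -48, y -26, 34 across, 16 high); on the deck the ring cradle (axis x +34, y 0)
- start_button_top (a point): centre of the top face of the start button: pale metal round plunger 25 mm across, top slightly hollow, in a low steel bezel, standing 14 mm proud of the panel; of the panel's two round controls the left one seen from the robot (the other, a black knob with a pointer line, does nothing); z axis = out of the panel, 15 degrees from vertical, leaning to the mixer's -x
- start_button (a joint): stroke of the start button in m: 0 out, 0.006 fully in, along the inward normal of the panel; springs back; 1.8 N to start, 6 N at the bottom
- cradle_rim (a point): centre of the upper rim of the ring cradle, moves with it; at rest 130.5 mm above the bench. Black rubber ring 71 mm across, inside it a cone: 62 mm across at the rim, 41 mm at a depth of 14.5 mm, open below that to a depth of 24 mm. The larger flask's ball seats in the cone, its bottom then 23 mm below this point, its neck upright above it
- cradle (a joint): how far the cradle is pressed down, in m: 0 up, 0.012 fully down on its stop; straight down; spring with 4 N preload, 12.4 N at the bottom; springs back up
- flask: larger flask, amber glass, black stopper: ball 52 mm across; straight neck 22 mm across from 52 to 86 mm above the flask's bottom; lip 27 mm across at 86 to 92 mm; stopper to 108 mm; 85 to 170 g; round, so gripped from any side. Origin: lowest point of the ball; z up along the neck. Starts upright in a cork ring, its bottom 17 mm above the bench
- small_flask: the smaller flask, same shape and materials: ball 41 mm across, neck 18 mm across, 88 mm high. Origin: lowest point of the ball, 12 mm above the bench in its cork ring. To be left alone
- ring_a: loose cork ring, 84 mm across, 25 mm high, hole 39 mm, that holds the larger flask; origin: centre of its underside
- ring_b: loose cork ring of the same size that holds the smaller flask; origin: centre of its underside
There are look-alikes about, which are no part of the job. What is shaped like the flask but yellow is not meant.

How it is judged (in metres and radians):
On the way, in this order (a step that is already met when the one before it is completed fails the run):
1. the start button is pushed fully in (at least 5 of its 6 mm) (value of joint start_button above 0.005 m), for 0.05 s.
2. the larger flask is lifted clear of its cork ring (height (world z) of flask above 0.06 m and contact force between flask and the fingers above 0.2 N), for 0.2 s.
3. the flask sits upright in the cradle and the cradle is pressed down (value of joint cradle above 0.009 m and horizontal distance between flask and cradle_rim below 0.006 m and angle between flask's own z axis and vertical below 0.15 rad and z of flask in the frame of cradle_rim below -0.018 m), for 0.5 s.
At the end, for the whole second after the job is handed in: the larger flask is held by the gripper (fingers round its neck, not merely pushing on top of the stopper) in the ring cradle, upright within 0.15 rad, centred within 6 mm, and through it the cradle is kept pressed down by at least 9 of its 12 mm (all of step 3 and contact force between flask and the fingers above 2 N and contact force between flask and mixer above 6 N and linear speed of flask below 0.02 m/s and z of the grasp point in the frame of flask below 0.105 m and horizontal distance between the grasp point and flask below 0.03 m); the arm keeps its last pose, push and grip.
It fails at once if the smaller flask is disturbed (moved by more than 20 mm or tipped) (distance of small_flask from where it was at the start of the episode above 0.02 m or angle between small_flask's own z axis and vertical above 0.5 rad).
It fails at once if the larger flask is tipped by more than 45 degrees (angle between flask's own z axis and vertical above 0.785 rad).
It fails at once if the flask is rammed into the mixer with more than 60 N (contact force between flask and mixer above 60 N).
It also fails if it takes over 58 s, if anything falls off the work surface, if the arm or the gripper's body presses on something with over 40 N, if the wrist force passes 120 N, or if a joint passes its speed limit or range.

ROBOT

A 6-joint arm with a two-finger parallel gripper is mounted at the origin on a cart in front of the work surface, level with it; the furniture and walls round the work are solid. World frame = base frame: x ahead of the robot, y to its left, z up, the work surface at z = 0. Lengths are in mm, angles in rad, forces in N, time in s.
With the tool pointing down it reaches from about 275 to 850 mm from the base axis. Payload 19 kg.
Tool frame: the origin (TCP) lies on the centre line of the jaws, within the pads' length; the fingertips stand 22 mm ahead of it and the grasp point (between the pads) lies 3 mm ahead of it; z points along the fingers, y is the line along which they close (so a half turn about z gives the same grasp; the last joint's range is limited). The gripper opens to 85 mm and grips with 20 to 120 N. Pads are 22 mm wide; open, the fingers measure 114 mm over their backs; the gripper's body (76 mm by 85 mm) begins 54 mm behind the grasp point. The pads swing forward as they close: fully open they stand 13 mm farther back than shut.
Start: joints at [-1.388, 0.15, 1.437, -0, 1.554, -0.134], TCP at [179.102, -546.365, 253.267] pointing down, gripper open.
Joint ranges: [-2.8, 2.8], [-0.68, 2.1], [0.12, 2.68], [-1.39, 4.53], [0.16, 2.79], [-2.81, 2.81]. Speed limits (rad/s): [1.89, 1.89, 2.22, 3.01, 3.01, 3.01].

INTERFACE

Orientations are given as a 3x3 rotation matrix whose columns are the frame's x, y, z axes.
In Python, from bench import arm gives the robot as it stands.
- The arm moves only by the shell command python3 -m jog 'ROWS' [OPENING] [FORCE]. ROWS is JSON, a list of rows, each a list of 4 numbers: the shift along the tool's x, y, z in cm, then the turn about the tool's z in degrees. A call has 1 to 12 rows; each row shifts and turns the commanded pose from where the row before left it, along the tool's axes as they then stand; what a row does not reach is not made up. A row lasts 1/8 s, in which the tool goes at most 62.5 mm and 10.7 degrees, less where a joint would pass 70% of its speed; a pose out of reach is approached as far as the arm can. A call with a gripper value outside its range is refused whole. OPENING is the opening, from 0 (shut) to 1 (fully open), set as the call begins (- or left out, the last holds). The fingers move at their own pace and stop on an object; FORCE is the grip in N (left out, the last holds). Time passes only in rows, so rows that do not move let the fingers close. It gives the time, the measured TCP pose, the force, the opening and the grip force at its end, in the units of the state.
- arm.sense(): the state, without advancing time (a new reading comes with each control period).
- arm.get_image(name): name is "scene" or "top"; returns (picture, depth): 480x640x3 uint8, blue, green, red; 480x640 float32, mm along the optical axis (not along the pixel's ray), 0 where there is no reading.
- arm.camera_info(name): a dict with "fx", "fy", "cx", "cy" (pixels), "R" (3x3) and "t" (3): a world point X has camera coordinates R X + t. Camera axes: x right, y down, z forward; pixel columns grow to the right and rows downward; lengths in mm; the calibration is good to about 2 mm. A picture is of the moment at which its call begins. camera_info takes no time and is no camera call.
- arm.finish_job(): hands the job in; it is judged then, once.
The state is a dict: "clock": time; "joint_positions": joint angles; "qvel": joint speeds; "joint_efforts": joint torques, N m; "position": TCP position; "ee_rot": TCP orientation; "contact_force": force on the tool from outside, world axes, zero at the start; "ft_torque": the same for the moment, N m; "finger_gap": opening from 0.0 (shut) to 1.0 (fully open); "grasp_force": force on a finger pad.
Only numpy, scipy, OpenCV 4.12 (cv2) and the standard library are available. Lean on these libraries where they do the work, as an engineer would, in place of code of your own. Each camera call takes 0.05 s, during which the arm holds its last target. There are 200 camera calls.

## Working session

There is one attempt and no reset: what is moved stays moved. The work goes in short steps, Python scripts to look and compute and a shell command to move; the robot and the scene stay as the last step left them, time stands still between calls to the robot, and variables do not carry over. Pictures are saved under pics/ and viewed, at most 10 in all, crops included, and the job is handed in when it is done.

```bash
mkdir -p pics
python3 - <<'E'
from bench import arm
import cv2,numpy as np
for n in("scene","top"):
    im,d=arm.get_image(n); cv2.imwrite(f"pics/{n}0.png",im); np.save(f"pics/{n}0.npy",d)
    c=arm.camera_info(n); print(n,c, -np.array(c["R"]).T@np.array(c["t"]))
s=arm.sense(); print(s)
E
```

```text
scene {'fx': 490.39765003646914, 'fy': 490.39765003646914, 'cx': 314.9837406776682, 'cy': 237.02981530576, 'R': array([[ 0.92292648, -0.38445089,  0.02010525],
       [-0.25581714, -0.6514756 , -0.71423885],
       [ 0.28768784,  0.65404668, -0.69961321]]), 't': array([-479.18644287,  252.15580336,  711.9122046 ])} [ 301.95115165 -485.57411321  687.79682019]
top {'fx': 532.773479239544, 'fy': 532.773479239544, 'cx': 321.35128420631975, 'cy': 240.45617586064282, 'R': array([[-0.0010858 , -0.99983528,  0.01811718],
       [-0.98778487, -0.00175066, -0.15581394],
       [ 0.15581999, -0.01806506, -0.98762026]]), 't': array([ 57.68665137, 539.42304213, 940.05029028])} [ 386.41793051   75.60356003 1011.41722403]
{'clock': 0.1, 'joint_positions': array([-1.38800923e+00,  1.50937979e-01,  1.43795875e+00,  1.08485936e-05,
        1.55379206e+00, -1.34033863e-01]), 'qvel': array([ 0.00022046, -0.00155993, -0.00234919,  0.00063913, -0.00063148,
        0.00117047]), 'joint_efforts': array([ 1.96104185e-03, -7.14372754e+01, -5.71807766e+01, -4.25542485e-04,
        7.00869947e-03,  7.50511299e-05]), 'position': array([ 179.06963484, -546.19972183,  252.73877664]), 'ee_rot': array([[ 9.50230714e-01,  3.11547033e-01, -1.88579944e-04],
       [ 3.11547050e-01, -9.50230114e-01,  1.07985027e-03],
       [ 1.57229805e-04, -1.08485841e-03, -9.99999399e-01]]), 'contact_force': array([ 0.29753153, -0.03220638,  1.23166728]), 'ft_torque': array([-0.02095781, -0.05614825,  0.02568169]), 'grasp_force': 0.0, 'finger_gap': 1.0029955264739527}
```

View pics/scene0.png

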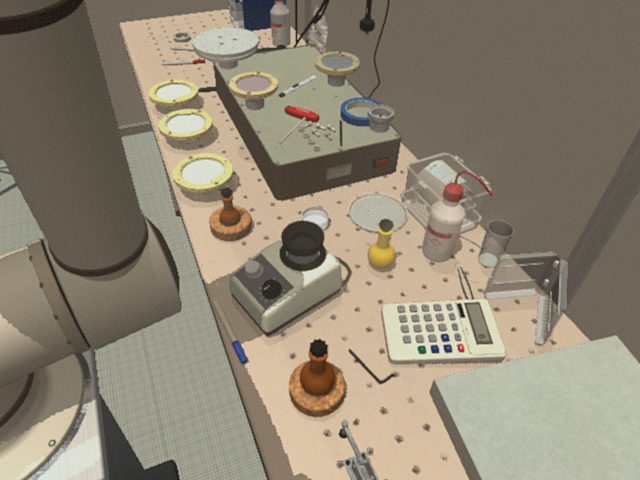

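View pics/top0.png

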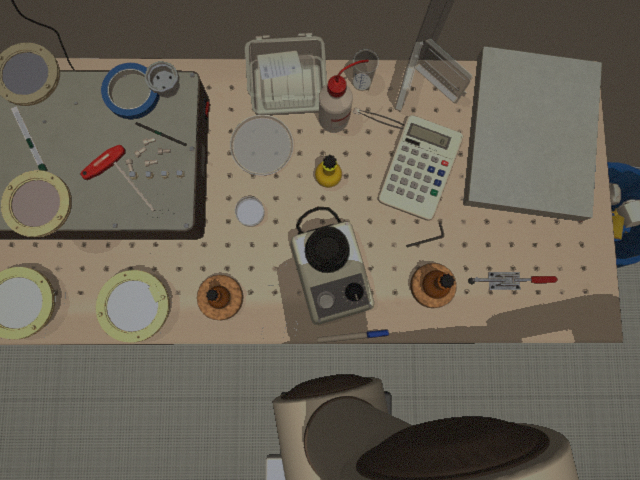

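The scene image shows the mixer at (288,275), and the top image shows it at (332,270). The button is on the left, at top (326,300); the knob with the pointer line is at top (354,292). 

Flask candidates:
- **Amber A:** top (434,284), scene (318,375).
- **Amber B:** top (219,297), scene (230,220).
- **Yellow look-alike:** top (328,172), ruled out by colour.

A looks like the larger amber flask. I'll measure both to confirm.

```bash
cat > h.py <<'E'
from bench import arm
import cv2,numpy as np
def load(n,k=0): return cv2.imread(f"pics/{n}{k}.png"),np.load(f"pics/{n}{k}.npy"),arm.camera_info(n)
def xyz(d,c):
    v,u=np.mgrid[:480,:640]
    P=np.dstack([(u-c["cx"])/c["fx"]*d,(v-c["cy"])/c["fy"]*d,d]).reshape(-1,3)
    W=(P-c["t"])@np.array(c["R"]); W[d.ravel()==0]=np.nan
    return W.reshape(480,640,3)
def ray(u,v,z,c):
    R=np.array(c["R"]); o=-R.T@c["t"]; w=R.T@[(u-c["cx"])/c["fx"],(v-c["cy"])/c["fy"],1]
    return o+w*(z-o[2])/w[2]
E
python3 - <<'E'
from h import *
for n,ws in(("top",dict(A=(405,255,465,315),B=(190,270,250,330),M=(285,200,380,330))),("scene",dict(A=(280,330,355,420),B=(200,180,260,245),M=(220,210,355,335)))):
    im,d,c=load(n); W=xyz(d,c)
    for k,(x0,y0,x1,y1) in ws.items():
        w=W[y0:y1,x0:x1].reshape(-1,3); g=im[y0:y1,x0:x1].reshape(-1,3)
        dark=g.max(1)<45
        ok=~np.isnan(w[:,2])
        print(n,k,"zmax pct",np.nanpercentile(w[:,2],[50,90,99,99.8]).round(1))
        if k!="M":
            for lo in(60,85,100):
                m=ok&(w[:,2]>lo); print("  z>",lo,m.sum(),w[m].mean(0).round(1) if m.any() else "", np.ptp(w[m],axis=0).round(1) if m.any() else "")
        else:
            m=ok&(w[:,2]>122)&(w[:,2]<140); (cx,cy),r=cv2.minEnclosingCircle(w[m][:,:2].astype(np.float32)); print("  rim",m.sum(),cx,cy,r,np.median(w[m][:,2]))
            m=ok&(w[:,2]>40); rr=cv2.minAreaRect(w[m][:,:2].astype(np.float32)); print("  box",rr)
t=cv2.imread("pics/top0.png");s=cv2.imread("pics/scene0.png")
R=lambda a:cv2.resize(a,(400,300),interpolation=cv2.INTER_CUBIC)
cv2.imwrite("pics/crops.png",np.vstack([np.hstack([R(t[262:322,394:474]),R(t[267:327,179:259])]),np.hstack([R(t[275:335,295:375]),R(s[245:320,215:315])])]))
E
```

```text
top A zmax pct [  3.   62.2 124.7 126.2]
  z> 60 406 [ 457.6 -147.2   94.9] [39.4 33.9 68.4]
  z> 85 226 [ 458.3 -149.1  117.9] [25.6 25.6 42. ]
  z> 100 218 [ 458.3 -149.4  118.9] [25.6 25.6 26.3]
top B zmax pct [ 2.8 37.  97.2 99. ]
  z> 60 152 [436.5 244.4  92.3] [20.9 21.3 39.6]
  z> 85 112 [437.  245.7  96.5] [18.7 19.6 12.5]
  z> 100 4 [434.8 244.7 100.4] [13.5 10.2  0.7]
top M zmax pct [  5.9 106.  130.9 132.6]
  rim 696 515.745849609375 49.11103439331055 35.393802642822266 128.19112824760992
  box ((480.23931884765625, 40.13624572753906), (164.69619750976562, 115.54085540771484), 16.197044372558594)
scene A zmax pct [  1.1  63.  123.4 124.5]
  z> 60 790 [ 454.7 -157.6   93.5] [36.1 34.5 66.5]
  z> 85 455 [ 455.2 -156.5  112.7] [26.5 25.8 41.5]
  z> 100 375 [ 455.5 -155.8  117.2] [26.5 25.8 24.1]
scene B zmax pct [ 1.  42.2 95.5 97.7]
  z> 60 204 [434.4 241.1  83.1] [22.1 22.3 39.8]
  z> 85 92 [434.7 242.9  94.2] [21.2 20.3 13.6]
  z> 100 0  
scene M zmax pct [ 15.9  89.9 129.5 131. ]
  rim 632 513.0431518554688 47.65669250488281 35.39012908935547 127.62387608911862
  box ((452.84478759765625, 116.25146484375), (160.56753540039062, 284.50592041015625), 16.528207778930664)
```

View pics/crops.png

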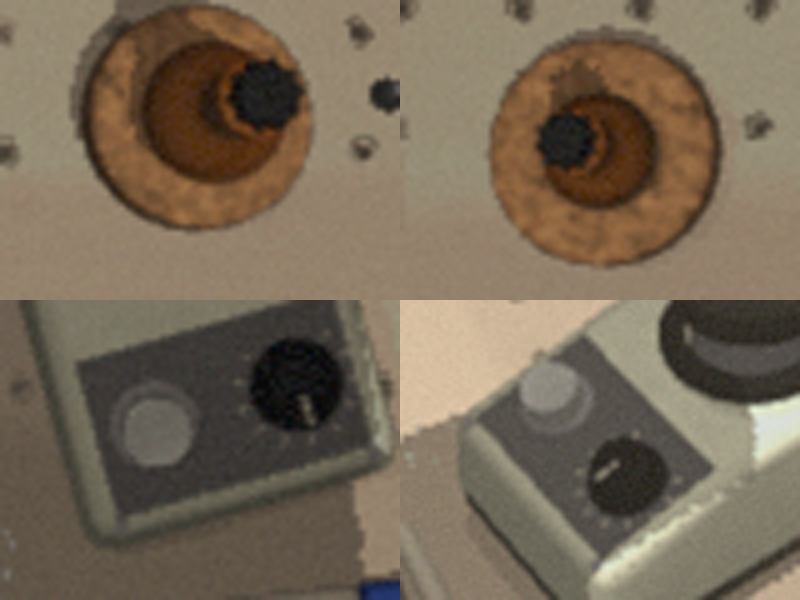

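The crop shows candidate A at upper left: amber, black stopper, stopper top at z≈125 = 17+108. B tops out at z≈99 (= 12+88), so A is the larger flask and B the smaller. The button is the pale round one at lower left, about top px (326,300); the black knob has the pointer line. Next I'll get precise centres.

Run:
```python
from h import *
P={}
for n,bw,aw in(("top",(312,287,342,315),(405,255,465,315)),("scene",(240,255,268,287),(280,330,355,420))):
    im,d,c=load(n); W=xyz(d,c)
    def blob(mask,win,z,seed=None):
        m=np.zeros((480,640),np.uint8); x0,y0,x1,y1=win; m[y0:y1,x0:x1]=mask[y0:y1,x0:x1]
        k,l,s,cc=cv2.connectedComponentsWithStats(m); i=1+s[1:,4].argmax()
        cn=cv2.findContours((l==i).astype(np.uint8),0,2)[0][0][:,0]
        pts=np.array([ray(u,v,z,c) for u,v in cn])[:,:2].astype(np.float32)
        return cc[i].round(1),s[i].tolist(),ray(*cc[i],z,c).round(1),[np.round(q,1) for q in cv2.fitEllipse(pts)],W[l==i]
    g=im.min(2).astype(int)
    x0,y0,x1,y1=bw
    th=cv2.threshold(im[y0:y1,x0:x1].min(2),0,255,cv2.THRESH_OTSU)[0]; 
    for t in(th,th+12):
        b=blob(g>t,bw,87,); print(n,"button",t,b[:4],np.nanmedian(b[4],0).round(1))
    w=W
    a=blob((np.nan_to_num(w[...,2])>118),aw,125); print(n,"stopper top",a[:4],np.nanmedian(a[4],0).round(1))
    dk=blob(im.max(2)<60,aw,117); print(n,"dark",dk[:4])
    m=np.nan_to_num(w[...,2])[aw[1]:aw[3],aw[0]:aw[2]]; ww=w[aw[1]:aw[3],aw[0]:aw[2]]
    for lo,hi in((100,130),(35,65),(20,28)):
        q=ww[(m>lo)&(m<hi)][:,:2].astype(np.float32); print("   circ",lo,hi,cv2.minEnclosingCircle(q))
    # ball sphere fit + cork ring top
    q=ww[(m>36)&(m<64)]; A=np.c_[2*q,np.ones(len(q))]; s=np.linalg.lstsq(A,(q**2).sum(1),rcond=None)[0]; print("   sphere",s[:3].round(1),np.sqrt(s[3]+s[:3]@s[:3]).round(1))
    mw=W[210:335,220:355] if n=="scene" else W[200:330,285:380]
    q=mw.reshape(-1,3); q=q[(np.abs(q[:,0]-514)<45)&(np.abs(q[:,1]-48)<45)&(q[:,2]>127)&(q[:,2]<135)]
    print("   rim",cv2.minEnclosingCircle(q[:,:2].astype(np.float32)),np.median(q[:,2]))
```

```text
top button 71.0 (array([325.5, 300.7]), [318, 293, 16, 15, 162], array([427. ,  51.6,  87. ]), [array([428.1,  51.8]), array([23.9, 27.1]), np.float64(119.8)]) [426.6  50.8  86.9]
top button 83.0 (array([326. , 301.1]), [320, 295, 13, 13, 139], array([426.3,  50.8,  87. ]), [array([426.2,  50.8]), array([21.2, 22.3]), np.float64(88.7)]) [426.5  50.8  87.1]
top stopper top (array([447.1, 280.6]), [440, 274, 15, 14, 152], array([ 458.7, -150.9,  125. ]), [array([ 458.7, -150.9]), array([21.5, 23.3]), np.float64(22.1)]) [ 458.3 -151.1  123.2]
top dark (array([446.4, 280.5]), [439, 274, 16, 14, 156], array([ 459.4, -151.7,  117. ]), [array([ 459.5, -151.7]), array([22.1, 23.6]), np.float64(166.9)])
   circ 100 130 ((458.9012145996094, -151.06369018554688), 13.441134452819824)
   circ 35 65 ((458.97601318359375, -151.0300750732422), 25.673175811767578)
   circ 20 28 ((458.7410888671875, -151.90316772460938), 42.10492706298828)
   sphere [ 459.3 -151.9   42.6] 25.5
   rim ((515.6219482421875, 49.20576477050781), 35.240482330322266) 129.68353248449193
scene button 104.0 (array([248.8, 262.9
[... 328 characters left out ...]
ne stopper top (array([317.7, 347.4]), [309, 339, 18, 18, 228], array([ 455.8, -154.9,  125. ]), [array([ 455.8, -154.7]), array([22.7, 24.8]), np.float64(152.5)]) [ 456.6 -153.7  122.8]
scene dark (array([318.2, 348. ]), [310, 340, 17, 17, 216], array([ 458.3, -151.4,  117. ]), [array([ 458.3, -151.2]), array([21.6, 24.8]), np.float64(161.5)])
   circ 100 130 ((456.91180419921875, -152.66575622558594), 13.577241897583008)
   circ 35 65 ((456.5491638183594, -153.97216796875), 25.671838760375977)
   circ 20 28 ((456.7602233886719, -152.92361450195312), 41.91360092163086)
   sphere [ 457.2 -152.3   42. ] 25.4
   rim ((513.4944458007812, 47.42658996582031), 35.34221649169922) 129.42394071400798
```

Measured results:

| Thing | Position | Check |
|---|---|---|
| Flask A | (458,-152) | sphere radius 25.5, centre z 42.5, as expected (26, 43) |
| Cradle | (514.5,48.3) | rim radius 35.3 |
| Button top | (426,50.5,87) | model gives (425.5,49.6,87) |

The tool's x axis is already within 2° of the mixer's x axis, so I'll keep this wrist orientation.

```bash
python3 -m jog '[[3,-3.5,0,0],[3,-3.5,0,0],[3,-3.5,0,0],[3,-3.5,0,0],[3,-3.5,0,0],[3,-3.5,0,0],[3,-3.5,0,0],[3,-3.5,0,0],[3,-3.5,0,0],[3,-3.5,0,0],[3,-3.5,0,0],[3,-3.5,0,0]]' 0 40
cat > to.py <<'E'
import sys,numpy as np
from bench import arm
s=arm.sense(); g=np.array(eval(sys.argv[1])); R=s["ee_rot"]
print("pos",s["position"].round(1),"d_tool cm",(R.T@(g-s["position"])/10).round(2),"F",s["contact_force"].round(1),"gap",round(s["finger_gap"],3),"grip",round(float(s["grasp_force"]),1),"t",s["clock"])
print("yaw",np.degrees(np.arctan2(R[1,0],R[0,0])).round(2),"z",R[:,2].round(3))
E
python3 to.py '[426,50.5,135]'
```

```text
clock: 1.6
position: [390.6, -33.6, 253.3]
ee_rot: [[0.95, 0.312, 0.0], [0.312, -0.95, 0.0], [0.0, 0.0, -1.0]]
contact_force: [1.0, -1.0, 0.1]
finger_gap: 0.0
grasp_force: 0.0
pos [390.6 -33.6 253.3] d_tool cm [ 5.98 -6.89 11.83] F [ 1.  -1.   0.1] gap 0.0 grip 0.0 t 1.6
yaw 18.15 z [ 0.  0. -1.]
```

```bash
python3 -m jog '[[2,-2.3,0,0],[2,-2.3,0,0],[2,-2.3,0,0],[0,0,3,0],[0,0,3,0],[0,0,3,0],[0,0,2.8,0],[0,0,0,0],[0,0,0,0]]'
python3 to.py '[426,50.5,112]'
```

```text
clock: 2.72
position: [426.3, 49.1, 136.4]
ee_rot: [[0.95, 0.311, 0.001], [0.311, -0.95, 0.0], [0.001, 0.0, -1.0]]
contact_force: [0.8, -1.0, 0.0]
finger_gap: 0.002
grasp_force: 0.0
pos [426.3  49.1 136.4] d_tool cm [ 0.02 -0.14  2.44] F [ 0.8 -1.   0. ] gap 0.002 grip 0.0 t 2.725
yaw 18.15 z [ 0.001  0.    -1.   ]
```

```bash
python3 -m jog '[[-0.1,-0.14,1,0],[0,0,0.8,0],[0,0,0.3,0],[0,0,0.2,0],[0,0,0.1,0],[0,0,0,0],[0,0,0,0]]'
python3 to.py '[426,50.5,106]'
```

```text
clock: 3.6
position: [424.5, 50.2, 111.4]
ee_rot: [[0.95, 0.311, 0.0], [0.311, -0.95, 0.0], [0.0, -0.0, -1.0]]
contact_force: [-0.1, 0.1, 0.5]
finger_gap: 0.003
grasp_force: 0.0
pos [424.5  50.2 111.4] d_tool cm [0.15 0.01 0.54] F [-0.1  0.1  0.5] gap 0.003 grip 0.0 t 3.6
yaw 18.15 z [ 0.  0. -1.]
```

```bash
python3 -m jog '[[0.03,0,0.1,0],[0.03,0,0.1,0],[0.03,0,0.1,0],[0.03,0,0.1,0],[0,0,0,0]]'; python3 -m jog '[[0.03,0,0.1,0],[0,0,0,0],[0,0,0,0]]'
python3 to.py '[426,50.5,106]'
```

```text
clock: 4.22
position: [425.7, 50.5, 107.3]
ee_rot: [[0.95, 0.311, 0.0], [0.311, -0.95, 0.0], [0.0, -0.0, -1.0]]
contact_force: [-0.8, -0.4, 4.7]
finger_gap: 0.003
grasp_force: 2.0
clock: 4.6
position: [425.9, 50.6, 106.4]
ee_rot: [[0.95, 0.312, 0.0], [0.312, -0.95, 0.0], [0.0, -0.0, -1.0]]
contact_force: [-0.2, -2.0, 4.2]
finger_gap: -0.002
grasp_force: 2.3
pos [425.9  50.6 106.4] d_tool cm [0.   0.02 0.04] F [-0.2 -2.   4.2] gap -0.002 grip 2.3 t 4.6
yaw 18.15 z [ 0.  0. -1.]
```

```bash
python3 -m jog '[[0.03,0,0.1,0],[0,0,0,0]]'; python3 -m jog '[[0.03,0,0.1,0],[0,0,0,0],[0,0,0,0]]'
```

```text
clock: 4.85
position: [426.2, 50.7, 105.3]
ee_rot: [[0.95, 0.312, -0.0], [0.312, -0.95, 0.0], [-0.0, -0.0, -1.0]]
contact_force: [-1.9, -2.1, 5.7]
finger_gap: -0.004
grasp_force: 2.7
clock: 5.22
position: [426.5, 50.8, 104.6]
ee_rot: [[0.95, 0.312, -0.0], [0.312, -0.95, -0.0], [-0.0, 0.0, -1.0]]
contact_force: [-3.4, -2.5, 10.1]
finger_gap: 0.001
grasp_force: 5.6
```

```bash
python3 to.py '[426,50.5,106]'; python3 -m jog '[[0,0,0.1,0],[0,0,0,0],[0,0,0,0]]'
```

```text
pos [426.5  50.8 104.6] d_tool cm [-0.05  0.01 -0.14] F [-3.4 -2.5 10.1] gap 0.001 grip 5.6 t 5.225
yaw 18.15 z [-0. -0. -1.]
clock: 5.6
position: [426.6, 50.8, 104.2]
ee_rot: [[0.95, 0.312, 0.001], [0.312, -0.95, -0.0], [0.001, 0.0, -1.0]]
contact_force: [-9.3, -2.2, 22.1]
finger_gap: -0.0
grasp_force: 11.7
```

Force climbs steeply to 22 N, so the button is on its stop. Retreating and heading to the flask.

```bash
python3 -m jog '[[-0.1,0,-1,0],[0,0,-4,0],[0,0,-4,0],[0,0,-3,0],[-0.6,4,0,0],[-0.6,4,0,0],[-0.6,4,0,0],[-0.6,4,0,0],[-0.6,4,0,0],[0,0,0,0],[0,0,0,0]]' 0.55 40
python3 to.py '[458,-151.8,160]'
python3 - <<'E'
from h import *
im,d=arm.get_image("scene"); cv2.imwrite("pics/scene1.png",im); cv2.imwrite("pics/c1.png",cv2.resize(im[200:440,180:500],(800,600)))
E
```

```text
clock: 6.98
position: [459.2, -148.5, 223.1]
ee_rot: [[0.95, 0.311, -0.0], [0.311, -0.95, 0.001], [-0.0, -0.001, -1.0]]
contact_force: [0.9, 0.5, -0.3]
finger_gap: 0.551
grasp_force: 0.0
pos [ 459.2 -148.5  223.1] d_tool cm [-0.21  0.28  6.31] F [ 0.9  0.5 -0.3] gap 0.551 grip 0.0 t 6.975
yaw 18.13 z [-0.     0.001 -1.   ]
```

View pics/c1.png

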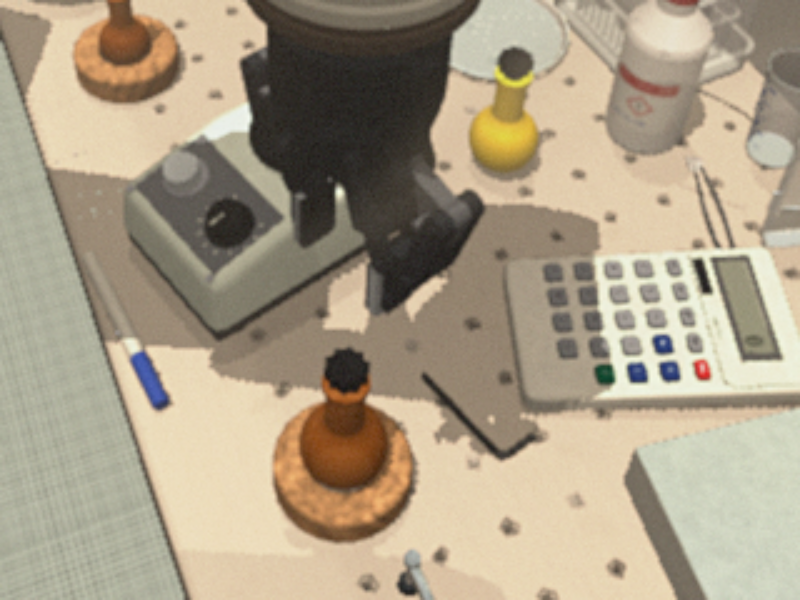

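Gripper sits above flask A, mixer clear. Descending round the neck.

```bash
python3 -m jog '[[-0.21,0.28,2,0],[0,0,2,0],[0,0,2,0],[0,0,1.5,0],[0,0,0,0],[0,0,0,0]]' 0.5; python3 to.py '[458,-151.8,90]'
```

```text
clock: 7.78
position: [458.5, -152.1, 149.0]
ee_rot: [[0.95, 0.312, 0.001], [0.312, -0.95, -0.0], [0.001, 0.0, -1.0]]
contact_force: [-0.4, 0.5, -0.2]
finger_gap: 0.499
grasp_force: 0.0
pos [ 458.5 -152.1  149. ] d_tool cm [-0.04 -0.05  5.9 ] F [-0.4  0.5 -0.2] gap 0.499 grip 0.0 t 7.775
yaw 18.17 z [ 0.001 -0.    -1.   ]
```

```bash
python3 -m jog '[[-0.04,-0.05,1,0],[0,0,1,0],[0,0,1,0],[0,0,1,0],[0,0,1,0],[0,0,0.9,0],[0,0,0,0],[0,0,0,0]]'; python3 to.py '[458,-151.8,90]'
```

```text
clock: 8.78
position: [457.8, -151.9, 89.6]
ee_rot: [[0.95, 0.312, 0.0], [0.312, -0.95, -0.0], [0.0, 0.0, -1.0]]
contact_force: [0.2, -0.5, 0.6]
finger_gap: 0.501
grasp_force: 0.0
pos [ 457.8 -151.9   89.6] d_tool cm [ 0.02 -0.   -0.04] F [ 0.2 -0.5  0.6] gap 0.501 grip 0.0 t 8.775
yaw 18.15 z [ 0. -0. -1.]
```

```bash
python3 -m jog '[[0,0,0,0],[0,0,0,0],[0,0,0,0],[0,0,0,0],[0,0,0,0],[0,0,0,0]]' 0.15 50;  python3 to.py '[458,-151.8,90]'
```

```text
clock: 9.52
position: [457.8, -151.9, 89.5]
ee_rot: [[0.95, 0.312, 0.0], [0.312, -0.95, -0.0], [0.0, 0.0, -1.0]]
contact_force: [0.2, 0.7, 5.0]
finger_gap: 0.281
grasp_force: 48.6
pos [ 457.8 -151.9   89.5] d_tool cm [ 0.02 -0.01 -0.05] F [0.2 0.7 5. ] gap 0.281 grip 48.6 t 9.525
yaw 18.15 z [ 0. -0. -1.]
```

```bash
python3 -m jog '[[0,0,-0.3,0],[0,0,-0.5,0],[0,0,-1,0],[0,0,-2,0],[0,0,-3,0],[0,0,-3,0],[0,0,-3,0],[0,0,0,0],[0,0,0,0]]'; python3 to.py '[514.4,48.4,212]'
python3 - <<'E'
from h import *
im,d=arm.get_image("scene"); cv2.imwrite("pics/c2.png",cv2.resize(im[180:420,180:500],(800,600)))
E
```

```text
clock: 10.65
position: [457.4, -151.7, 216.9]
ee_rot: [[0.95, 0.312, -0.0], [0.312, -0.95, 0.0], [-0.0, -0.0, -1.0]]
contact_force: [-0.0, -1.4, -2.1]
finger_gap: 0.289
grasp_force: 49.4
pos [ 457.4 -151.7  216.9] d_tool cm [ 11.65 -17.24   0.5 ] F [-0.  -1.4 -2.1] gap 0.289 grip 49.4 t 10.65
yaw 18.15 z [-0.  0. -1.]
```

View pics/c2.png

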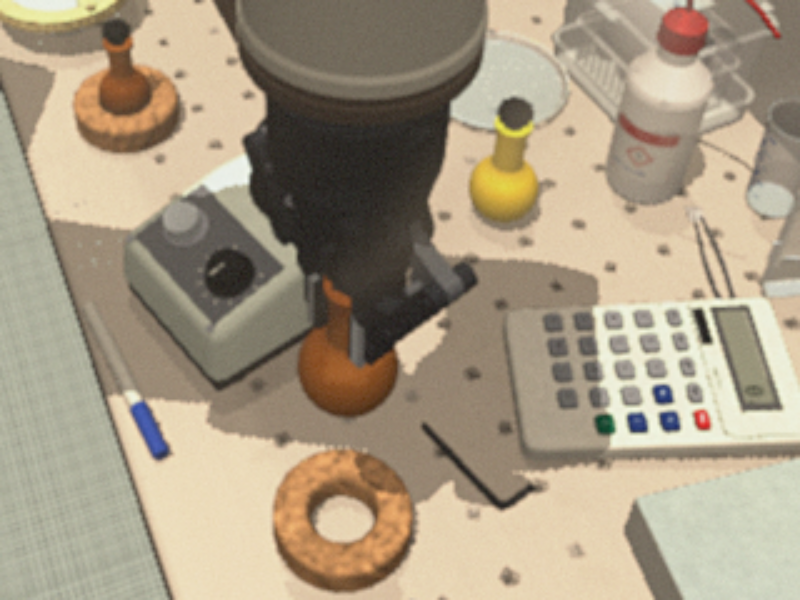

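Flask is held upright by the neck, with the ring left on the bench. Moving over the cradle, then measuring ball against rim.

```bash
python3 -m jog '[[0.6,-0.9,-1,0],[1.4,-2,0,0],[1.9,-2.8,0,0],[1.9,-2.8,0,0],[1.9,-2.8,0,0],[1.9,-2.8,0,0],[1.4,-2,0,0],[0.6,-1.1,0,0],[0,0,0,0],[0,0,0,0]]'; python3 to.py '[514.4,48.4,180]'
python3 - <<'E'
from h import *
for n in("scene","top"):
    im,d=arm.get_image(n); cv2.imwrite(f"pics/{n}2.png",im); np.save(f"pics/{n}2.npy",d)
    W=xyz(d,arm.camera_info(n)); q=W.reshape(-1,3); h=cv2.cvtColor(im,cv2.COLOR_BGR2HSV).reshape(-1,3)
    near=np.linalg.norm(q[:,:2]-[514,48],axis=1)<45
    m=near&(q[:,2]>150)&(q[:,2]<215)&(h[:,1]>110)&(h[:,0]<20)
    p=q[m]; zc=np.percentile(p[:,2],80) if m.any() else 0
    p=p[p[:,2]<203]
    for _ in range(4):
        s=np.linalg.lstsq(np.c_[2*p,np.ones(len(p))],(p**2).sum(1),rcond=None)[0]; r=np.sqrt(s[3]+s[:3]@s[:3]); e=abs(np.linalg.norm(p-s[:3],axis=1)-r); p=p[e<2.5]
    print(n,m.sum(),len(p),"ball",s[:3].round(1),r.round(1))
im=cv2.imread("pics/scene2.png"); cv2.imwrite("pics/c3.png",cv2.resize(im[120:360,160:480],(800,600)))
E
```

```text
clock: 11.95
position: [514.1, 47.2, 227.4]
ee_rot: [[0.95, 0.311, -0.0], [0.311, -0.95, -0.0], [-0.0, 0.0, -1.0]]
contact_force: [-0.3, -0.2, -1.0]
finger_gap: 0.284
grasp_force: 49.4
pos [514.1  47.2 227.4] d_tool cm [ 0.06 -0.11  4.74] F [-0.3 -0.2 -1. ] gap 0.284 grip 49.4 t 11.95
yaw 18.13 z [-0. -0. -1.]
scene 583 512 ball [513.   46.4 179.6] 25.1
top 84 84 ball [514.3  47.3 180.3] 24.7
```

View pics/c3.png

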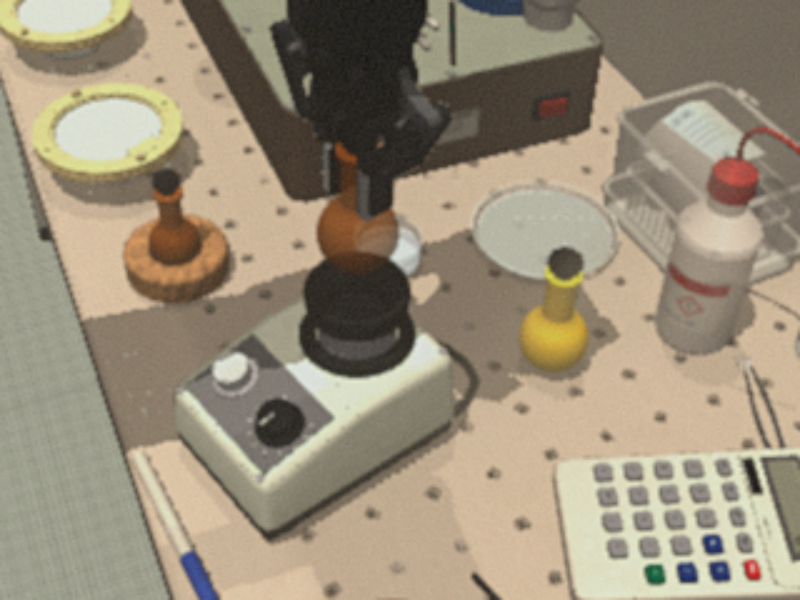

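The flask hangs upright over the cradle, and ball and rim agree within about 1.2 mm in both views. Descending, with force checks.

```bash
python3 -m jog '[[0.05,-0.1,1,0],[0,0,1,0],[0,0,1,0],[0,0,0.6,0],[0,0,0.4,0],[0,0,0.2,0],[0,0,0,0],[0,0,0,0]]' - 90; python3 -m jog '[[0,0,0.2,0],[0,0,0.2,0],[0,0,0.2,0],[0,0,0,0]]';python3 to.py '[514.4,48.4,168]'
```

```text
clock: 13.05
position: [514.6, 48.8, 185.6]
ee_rot: [[0.95, 0.312, 0.0], [0.312, -0.95, 0.0], [0.0, 0.0, -1.0]]
contact_force: [-0.1, 0.3, -1.1]
finger_gap: 0.268
grasp_force: 87.9
clock: 13.55
position: [514.5, 48.9, 179.4]
ee_rot: [[0.95, 0.312, 0.0], [0.312, -0.95, 0.0], [0.0, -0.0, -1.0]]
contact_force: [0.0, 0.5, 4.3]
finger_gap: 0.267
grasp_force: 87.6
pos [514.5  48.9 179.4] d_tool cm [-0.03  0.04  1.14] F [0.  0.5 4.3] gap 0.267 grip 87.6 t 13.55
yaw 18.15 z [ 0.  0. -1.]
```

```bash
python3 -m jog '[[0,0,0.2,0],[0,0,0.2,0],[0,0,0.2,0],[0,0,0.2,0],[0,0,0,0]]'; python3 -m jog '[[0,0,0.2,0],[0,0,0.1,0],[0,0,0,0],[0,0,0,0]]';python3 to.py '[514.4,48.4,167]'
```

```text
clock: 14.18
position: [514.7, 48.9, 171.7]
ee_rot: [[0.95, 0.312, 0.001], [0.312, -0.95, 0.0], [0.001, 0.0, -1.0]]
contact_force: [-0.4, 1.8, 9.1]
finger_gap: 0.266
grasp_force: 87.4
clock: 14.68
position: [515.3, 48.9, 170.1]
ee_rot: [[0.95, 0.312, 0.003], [0.312, -0.95, 0.0], [0.003, 0.001, -1.0]]
contact_force: [-3.2, 2.5, 22.3]
finger_gap: 0.269
grasp_force: 86.9
pos [515.3  48.9 170.1] d_tool cm [-0.1   0.02  0.31] F [-3.2  2.5 22.3] gap 0.269 grip 86.9 t 14.675
yaw 18.15 z [ 0.003  0.    -1.   ]
```

Force stiffened to 22 N (spring alone is 12.4 N), consistent with the stop. Verifying by images.

```bash
python3 -m jog '[[0,0,0,0],[0,0,0,0],[0,0,0,0],[0,0,0,0]]'
python3 - <<'E'
from h import *
for n in("scene","top"):
    im,d=arm.get_image(n); W=xyz(d,arm.camera_info(n)); q=W.reshape(-1,3); h=cv2.cvtColor(im,cv2.COLOR_BGR2HSV).reshape(-1,3)
    r=np.linalg.norm(q[:,:2]-[514.5,48.4],axis=1)
    for nm in("ring band z",): 
        p=q[(r>32)&(r<35)&(q[:,2]>100)&(q[:,2]<140)]; print(n,nm,len(p),np.percentile(p[:,2],[25,50,75,95]).round(1))
    p=q[(r<30)&(q[:,2]>121)&(q[:,2]<146)&(h[:,1]>110)&(h[:,0]<20)]
    if len(p)>30:
        s=np.linalg.lstsq(np.c_[2*p,np.ones(len(p))],(p**2).sum(1),rcond=None)[0]; print("ball",len(p),s[:3].round(1),np.sqrt(s[3]+s[:3]@s[:3]).round(1))
    if n=="scene": cv2.imwrite("pics/c4.png",cv2.resize(im[120:360,160:480],(800,600)))
E
python3 to.py '[514.4,48.4,167]'
```

```text
clock: 15.18
position: [515.3, 48.9, 170.1]
ee_rot: [[0.95, 0.312, 0.003], [0.312, -0.95, 0.0], [0.003, 0.001, -1.0]]
contact_force: [-4.3, 2.4, 22.2]
finger_gap: 0.266
grasp_force: 86.9
scene ring band z 285 [107.4 114.8 117.5 119.1]
ball 508 [513.7  48.3 123. ] 25.0
top ring band z 75 [115.5 117.1 118.6 120.1]
ball 40 [514.2  49.5 123.7] 24.0
pos [515.3  48.9 170.1] d_tool cm [-0.1   0.02  0.31] F [-2.3  2.3 23. ] gap 0.267 grip 86.9 t 15.275
yaw 18.16 z [ 0.003  0.    -1.   ]
```

View pics/c4.png

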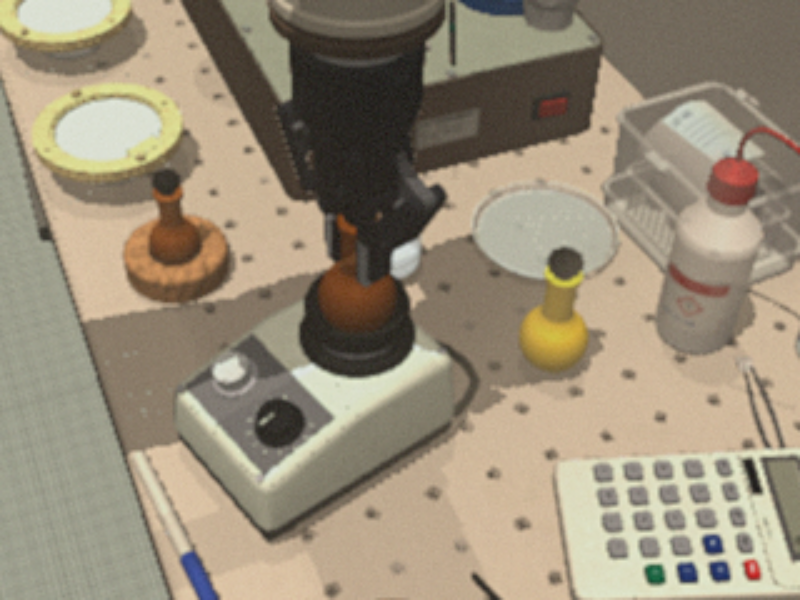

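The cradle is fully down: its rim is at z≈118 (130.5−12). The ball is seated and centred within about 1 mm of the rim, with the neck upright and gripped. Handing in.

```bash
python3 -c "
from bench import arm
print(arm.finish_job())"
```

```text
the job is handed in; nothing more can be done
None
```

I pushed the button to its stop and handed the job in with the larger flask held upright by its neck in the cradle, which is pressed fully down; no verdict came back, and I never touched the smaller flask.

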